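# Fit a radius leaf to the rounded end of an aluminium block

## Task

Gauge the rounded end of the aluminium block that is screwed to the worktop: of the three loose white radius leaves, take the one whose hollow matches that curve, and push it up, flat on the worktop and pointing straight along the block, until its hollow bears against the rounded end. Let go and leave it seated there; leave the other two leaves where they lie.

Things in the scene. Friction and masses are not known exactly. Their poses are not given: they have to be found in the camera images.
- leaf_wide_grip (a point): Grip centre of the wide-hollow leaf, 34 mm above its underside; x to the hollow, y across, z up. Loose white plate 90 mm wide, 10 thick, x -24 to +42 mm; front edge has a concave arc of radius 40 mm, 69 wide, 20 deep. Upright blue grip 34 mm long (x), 14 thick (y), from 10 to 52 mm above the underside: pinch across y. About 0.15 kg.
- leaf_wide_arc (a point): Centre of the arc of the wide-hollow leaf, in the air in front of it: 62 mm ahead (leaf x) of the grip centre, 5 mm above the underside. It lies at the block's curve centre when the leaf is seated.
- leaf_small_grip (a point): Grip centre of the small-hollow leaf: plate, grip, point and axes as for the wide-hollow leaf, but its front edge has a concave arc of radius 22 mm, 41 mm wide and 14 mm deep.
- leaf_round_grip (a point): Grip centre of the bulging leaf: plate, grip, point and axes as for the wide-hollow leaf, but its front edge bulges out in a convex arc of radius 40 mm, 61 mm wide.
- block_round (a point): Curve centre of the block's rounded end, 5 mm above the worktop. Fixed aluminium block, 28 mm high, 80 wide (y), 115 long; its end towards -x is a half round of radius 40 mm about this point, its square end is at x = +75 mm. A seated leaf's x axis points the same way as the block's.
Not all that is in view belongs to the job. What is shaped like the part that bears leaf_wide_grip but green or yellow is not meant.

How it is judged:
By the outcome, as a careful person would: the job done as asked, in the order asked, and still so for the second after the job is handed in, with the robot touching nothing.
It also fails if it takes over 40 s, if anything falls off the work surface, if the arm or the gripper's body presses on something with over 40 N, if the wrist force passes 120 N, or if a joint passes its speed limit or range.

## Robot

A 7-joint arm with a two-finger parallel gripper is mounted at the origin on a cart in front of the work surface, level with it; the furniture and walls round the work are solid. World frame = base frame: x ahead of the robot, y to its left, z up, the work surface at z = 0. Lengths are in mm, angles in rad, forces in N, time in s.
With the tool pointing down it reaches from about 400 to 875 mm from the base axis. Payload 4.4 kg.
Tool frame: the origin (TCP) lies at the very end of the fingers, on their centre line; the grasp point (between the pads) lies 19 mm behind it; z points along the fingers, y is the direction in which the jaws open and shut (so a half turn about z gives the same grasp; the last joint's range is limited). The gripper opens to 85 mm and grips with 20 to 120 N. Pads are 22 mm wide; open, the fingers measure 114 mm over their backs; the gripper's body (76 mm by 85 mm) begins 54 mm behind the grasp point. The pads swing forward as they close: fully open they stand 13 mm farther back than shut.
Start: joints at [1.169, 0.628, 0.038, 1.517, -0.027, 0.996, -0.02], TCP at [214.219, -613.7, 231.313] pointing down, gripper open.
Joint ranges: [-3.06, 3.06], [-0.37, 2.12], [-1.25, 1.32], [0.18, 2.47], [-1.1, 4.24], [0.23, 1.98], [-2.94, 2.94]. Speed limits (rad/s): [2.57, 2.57, 3.14, 3.14, 3.14, 3.14, 3.14].

## Interface

Orientations are given as [roll, pitch, yaw] about the fixed x, y, z axes, in that order (R = Rz(yaw) Ry(pitch) Rx(roll)).
In Python, from cell import read_state, get_image, finish_job gives the robot as it stands.
- The arm moves only by the tool carry_out, never from a script. Its argument "series" is a list that holds one entry, the list of rows, each a list of 7 numbers: the shift along the tool's x, y, z in cm, then the turn, a rotation vector about the tool's x, y, z in rad, then the finger opening in cm, from 0 to 8.54. In form: [[[x, y, z, wx, wy, wz, grip], ...]]. A call has 1 to 5 rows; each row is the pose to reach, as a shift and turn from the pose commanded when the call began, along the tool's axes at that moment; what a row does not reach only later rows make up. A row lasts 1/12 s, in which the tool goes at most 41.7 mm and 7.16 degrees, less where a joint would pass 70% of its speed; a pose out of reach is approached as far as the arm can. A call with a gripper value outside its range is refused whole. The fingers move at their own pace and stop on an object; the grip force is fixed at half the most. Time passes only in rows, so rows that repeat a pose let the fingers close. It gives the time, the measured TCP pose, the force and the opening at its end, in the units of the state.
- read_state(): the state, without advancing time (a new reading comes with each control period).
- get_image(name): name is "scene" or "side" or "wrist"; returns a dict with "img" (400x640x3 uint8, blue, green, red), "z_map" (400x640 float32, mm along the optical axis (not along the pixel's ray), 0 where there is no reading), "mtx" (3x3 intrinsics, pixels), "T" (4x4, takes a point from camera to world coordinates); the wrist camera has in their place "T_tool_cam" (4x4, takes a point from camera to tool coordinates, whose origin is the TCP and whose axes are the flange's). Camera axes: x right, y down, z forward; pixel columns grow to the right and rows downward; lengths in mm; the calibration is good to about 2 mm. The wrist camera is an equidistant fisheye: a pixel r from the principal point sees the ray r / f radians off the axis. A picture is of the moment at which its call begins: read the wrist's pose just before it.
- finish_job(): hands the job in, once; it reports no verdict.
The state is a dict: "clock": time; "qpos": joint angles; "qd": joint speeds; "tau": joint torques, N m; "eef_pos": TCP position; "tool_rot": TCP orientation; "force": force on the tool from outside, world axes, zero at the start; "torque": the same for the moment, N m; "width": finger opening in mm.
Only numpy, scipy, OpenCV 4.12 (cv2) and the standard library are available. Lean on these libraries where they do the work, as an engineer would, in place of code of your own. Each camera call takes 0.05 s, during which the arm holds its last target.

## Working session

There is one attempt and no reset: what is moved stays moved. The work goes in short steps, Python scripts to look and compute and a tool call to move; the robot and the scene stay as the last step left them, time stands still between calls to the robot, and variables do not carry over. Pictures are saved under pics/ and viewed, and the job is handed in when it is done.

Besides the shell and the picture viewer there is one more tool, called after "Request:" as name(argument=value, ...), one argument or row to a line, values as JSON. carry_out: Moves the arm, as the interface text tells. Its arguments: {"type":"object","properties":{"series":{"type":"array","items":{"type":"array","items":{"type":"array","items":{"type":"number"}}}}},"required":["series"]}

```bash
mkdir -p pics; ls; python3 - <<'E'
from cell import *
import cv2,pickle
s=read_state();print(s)
d={}
for n in ["scene","side","wrist"]:
    g=get_image(n);d[n]=g;cv2.imwrite(f"pics/{n}0.png",g["img"]);print(n,g["mtx"].round(1).tolist(),(g.get("T") if "T" in g else g["T_tool_cam"]).round(3).tolist(), (g["z_map"]>0).mean())
pickle.dump((s,d),open("d0.pkl","wb"))
E
```

```text
pics
{'clock': 0.0, 'qpos': array([ 1.1691256 ,  0.62932452,  0.03843584,  1.51840173, -0.02698185,
        0.99627297, -0.01999947]), 'qd': array([-0.00018806, -0.00107883,  0.00072938,  0.00066841,  0.00037919,
       -0.00124742, -0.00198958]), 'tau': array([-3.43189686e-04, -5.63392639e+01,  1.22583613e+00, -1.93445313e+01,
        1.08653257e-02,  1.06102740e-02, -1.87758928e-05]), 'eef_pos': array([ 214.05087262, -613.07399568,  230.39219024]), 'tool_rot': array([-3.13970430e+00,  3.60155758e-05,  3.35885347e-01]), 'force': array([0.41954165, 0.93199732, 0.17556154]), 'torque': array([-0.02030095, -0.01623878, -0.01041803]), 'width': 85.26454109354239}
scene [[373.7, 0.0, 321.9], [0.0, 373.7, 199.0], [0.0, 0.0, 1.0]] [[-0.83, -0.365, 0.422, 24.003], [-0.558, 0.53, -0.638, 648.2], [0.009, -0.765, -0.643, 748.689], [0.0, 0.0, 0.0, 1.0]] 0.98299609375
side [[372.1, 0.0, 323.8], [0.0, 372.1, 199.1], [0.0, 0.0, 1.0]] [[-0.612, -0.448, 0.652, -291.663], [-0.791, 0.332, -0.514, 543.843], [0.014, -0.83, -0.558, 706.107], [0.0, 0.0, 0.0, 1.0]] 0.9960546875
wrist [[309.7, 0.0, 322.1], [0.0, 309.7, 205.4], [0.0, 0.0, 1.0]] [[0.002, -0.954, -0.3, 76.77], [1.0, 0.002, 0.001, -0.141], [-0.001, -0.3, 0.954, -142.206], [0.0, 0.0, 0.0, 1.0]] 0.99605859375
```

View pics/scene0.png

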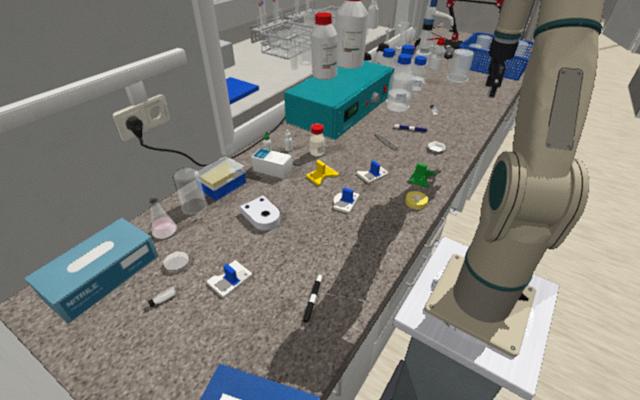

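View pics/side0.png

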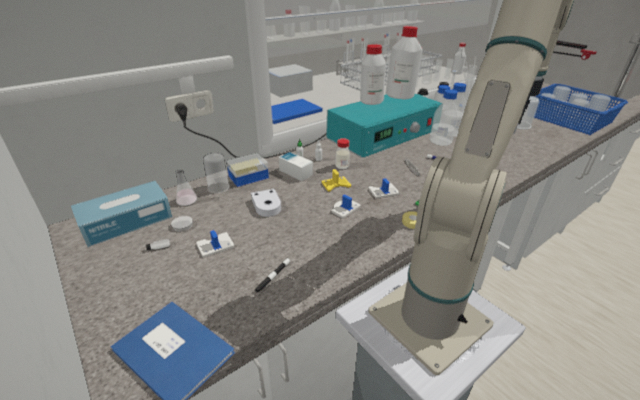

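View pics/wrist0.png

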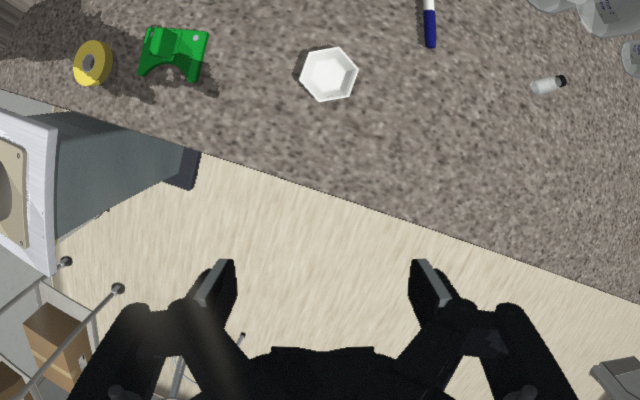

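The scene picture shows three white leaves with blue grips at about (230,278), (346,198) and (373,172). The decoys are yellow (321,172) and green (421,175). The block is at (262,212). I'll enlarge these.

```bash
python3 - <<'E'
import pickle,cv2,numpy as np
s,d=pickle.load(open("d0.pkl","rb"))
i=d["scene"]["img"]
a=cv2.resize(i[180:305,190:300],None,fx=3.6,fy=3.6,interpolation=cv2.INTER_CUBIC)
b=cv2.resize(i[140:265,300:410],None,fx=3.6,fy=3.6,interpolation=cv2.INTER_CUBIC)
cv2.imwrite("pics/crop_scene.png",np.hstack([a,b]))
i=d["side"]["img"]
cv2.imwrite("pics/crop_side.png",cv2.resize(i[155:270,185:415],None,fx=3.4,fy=3.4,interpolation=cv2.INTER_CUBIC))
E
```

```text
(no output)
```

View pics/crop_scene.png

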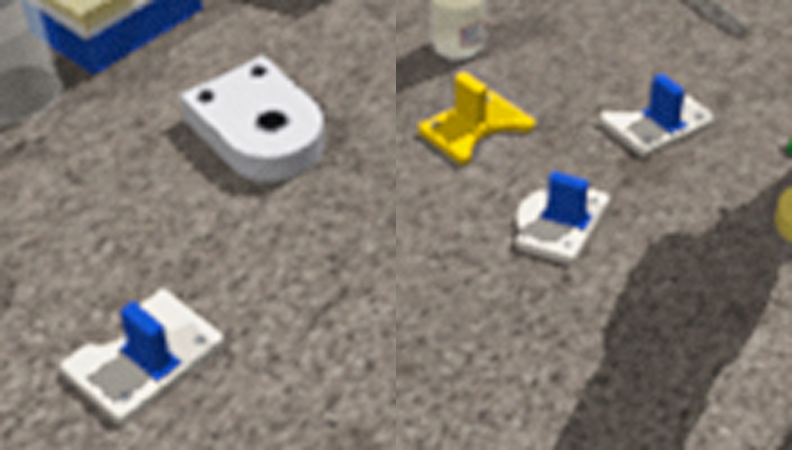

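View pics/crop_side.png

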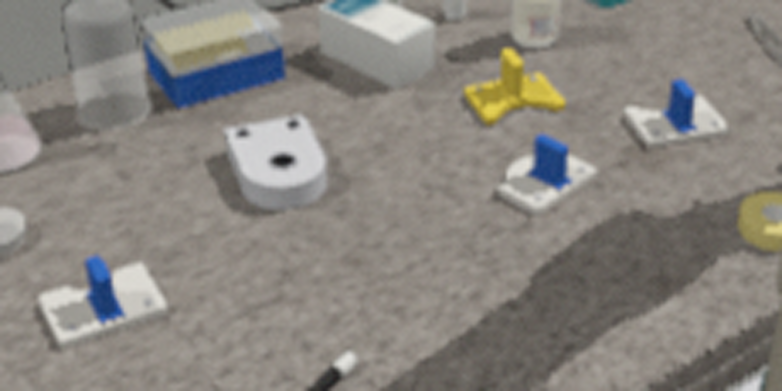

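```bash
cat > h.py <<'E'
import numpy as np,cv2
from scipy.spatial.transform import Rotation as R
def cloud(g,T=None,fish=False):
    z=g["z_map"];K=g["mtx"];v,u=np.mgrid[0:400,0:640].astype(float)
    x=(u-K[0,2])/K[0,0];y=(v-K[1,2])/K[1,1]
    if fish:
        r=np.hypot(x,y)+1e-9; t=np.tan(r); x,y=x/r*t,y/r*t
    P=np.stack([x*z,y*z,z],-1)
    T=g["T"] if T is None else T
    return P@T[:3,:3].T+T[:3,3]
def Ttool(s):
    T=np.eye(4);T[:3,:3]=R.from_euler("xyz",s["tool_rot"]).as_matrix();T[:3,3]=s["eef_pos"];return T
def proj(P,g,Twc,fish=False):
    P=np.atleast_2d(P);C=(P-Twc[:3,3])@Twc[:3,:3];K=g["mtx"]
    if fish:
        th=np.arctan2(np.hypot(C[:,0],C[:,1]),C[:,2]);ph=np.arctan2(C[:,1],C[:,0])
        a=th*np.cos(ph);b=th*np.sin(ph)
    else: a=C[:,0]/C[:,2];b=C[:,1]/C[:,2]
    return np.stack([K[0,0]*a+K[0,2],K[1,1]*b+K[1,2]],-1)
def ortho(g,Twc,x0,x1,y0,y1,z,sc,fish=False):
    # rows: x decreasing downward, cols: y decreasing rightward (robot view)
    xs=np.arange(x1,x0,-1/sc);ys=np.arange(y1,y0,-1/sc)
    X,Y=np.meshgrid(xs,ys,indexing="ij")
    p=proj(np.stack([X,Y,0*X+z],-1).reshape(-1,3),g,Twc,fish).reshape(X.shape+(2,)).astype(np.float32)
    return cv2.remap(g["img"],p[...,0],p[...,1],cv2.INTER_CUBIC)
E
python3 - <<'E'
import pickle,cv2,numpy as np
from h import *
s,d=pickle.load(open("d0.pkl","rb"))
for n in ["scene","side"]:
    g=d[n];P=cloud(g)
    for nm,uv in dict(scene=dict(A=(230,278),B=(346,198),C=(373,172),Y=(321,172),G=(421,175),blk=(262,212)),side=dict(A=(215,244),B=(346,207),C=(383,188),Y=(337,182),blk=(266,203))) [n].items():
        print(n,nm,P[uv[1],uv[0]].round())
    m=(g["img"][...,0]>120)&(g["img"][...,2]<60)&(g["img"][...,1]<90)
    nn,l,st,c=cv2.connectedComponentsWithStats(m.astype(np.uint8))
    for k in range(1,nn):
        if st[k,4]>20: 
            q=P[l==k];print(n,c[k].round(),st[k,4],q.mean(0).round(),q.max(0).round(), q.min(0).round())
E
```

```text
scene A [514. 301.  28.]
scene B [ 442. -116.   24.]
scene C [ 440. -286.   20.]
scene Y [ 579. -184.   24.]
scene G [ 304. -369.   15.]
scene blk [608.  77.  26.]
scene [471.  37.] 21 [  540. -1594.   116.] [  544. -1480.   122.] [  534. -1683.   112.]
scene [408.  47.] 39 [ 634. -928.  220.] [ 719. -890.  226.] [  610. -1215.   133.]
scene [464.  46.] 21 [  527. -1448.   110.] [  545. -1407.   120.] [  490. -1540.    83.]
scene [389.  50.] 34 [ 737. -963.  178.] [ 799. -933.  182.] [  712. -1058.   149.]
scene [405.  55.] 58 [ 603. -830.  217.] [ 648. -783.  226.] [ 575. -918.  192.]
scene [420.  58.] 30 [  610. -1041.   145.] [  630. -1020.   148.] [  586. -1067.   141.]
scene [238.  87.] 355 [1361. -601.  -27.] [1484. -477.  -21.] [1290. -672.  -34.]
scene [347. 191.] 23 [ 443. -122.   49.] [ 456. -117.   52.] [ 428. -129.   46.]
scene [229. 269.] 49 [521. 294.  49.] [536. 300.  52.] [506. 288.  46.]
scene [227. 389.] 466 [342. 487.  13.] [388. 648. 749.] [ 24. 448.   7.]
side A [506. 295.  26.]
side B [ 437. -122.   16.]
side C [ 440. -293.   22.]
side Y [ 573. -196.   17.]
side blk [594.  82.  28.]
side [446.  91.] 56 [ 651. -868.  199.] [ 813. -785.  226.] [  567. -1071.   153.]
side [548.  88.] 24 [  532. -1602.   115.] [  538. -1534.   121.] [  527. -1691.   100.]
side [564. 103.] 53 [  356. -1380.   127.] [446. 544. 706.] [ -292. -1425.   112.]
side [622. 104.] 21 [  173. -1526.   145.] [213. 544. 706.] [ -292. -1698.   112.]
side [297. 115.] 99 [1290. -512.  -31.] [1303. -361.  -22.] [1281. -682.  -43.]
side [602. 112.] 26 [  211. -1441.   117.] [  243. -1411.   120.] [  193. -1527.   113.]
side [256. 178.] 42 [774.  19.  13.] [780.  51.  36.] [770. -12.   2.]
side [346. 203.] 72 [ 438. -123.   32.] [ 454. -117.   50.] [ 424. -135.    9.]
side [214. 242.] 30 [515. 294.  28.] [529. 298.  51.] [504. 281.   8.]
```

```bash
python3 - <<'E'
import pickle,cv2,numpy as np
from h import *
s,d=pickle.load(open("d0.pkl","rb"))
o=[]
for n in ["scene","side"]:
    g=d[n];o.append(ortho(g,g["T"],350,700,-400,390,10,1))
im=np.vstack(o);cv2.imwrite("pics/ortho0.png",im[:600]);
a=[cv2.resize(ortho(d[n],d[n]["T"],cx-75,cx+75,cy-75,cy+75,10,2.6),None,fx=1,fy=1) for cx,cy in ((510,295),(440,-122)) for n in ("scene",)]
b=[ortho(d["scene"],d["scene"]["T"],cx-75,cx+75,cy-75,cy+75,zz,2.6) for cx,cy,zz in ((440,-290,10),)]
a=[a[0],b[0]]
cv2.imwrite("pics/ortho1.png",np.hstack(a))
E
```

```text
(no output)
```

View pics/ortho0.png

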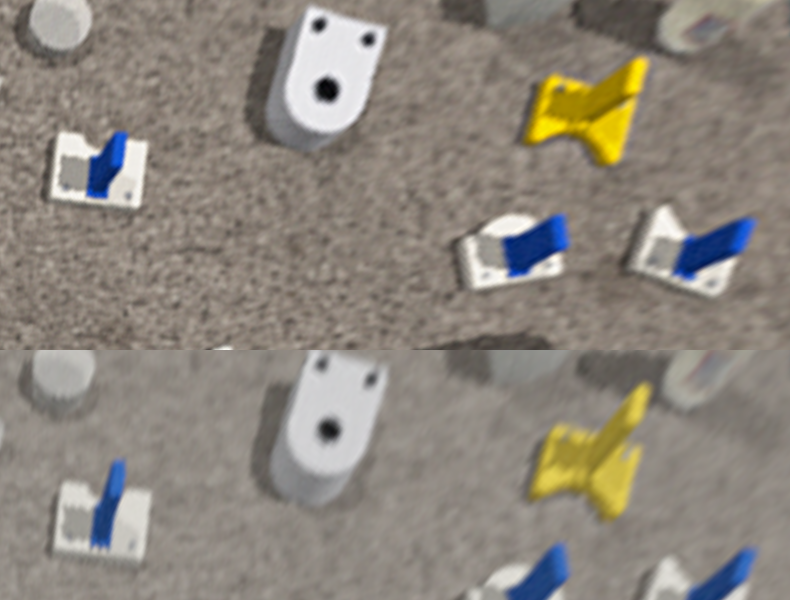

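View pics/ortho1.png

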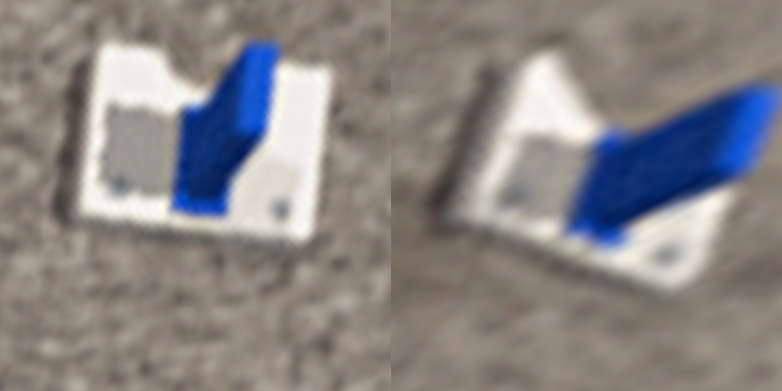

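The wide-hollow leaf is C, at scene (373,172), about (440,-290) with yaw about -0.29. Its front edge is a broad concave scoop.

Candidates:

| Candidate | Scene pixel | Verdict |
|---|---|---|
| A, small hollow | (230,278) | rejected |
| B, bulging | (346,198) | rejected |
| C, wide hollow | (373,172) | chosen |
| yellow | (321,172) | decoy |
| green | (421,175) | decoy |

Next I go above C for a close check.

Request:
carry_out(
  series=[
    [[3.2, -2.3, 0, 0, 0, 0.12, 8.5], [6.4, -4.6, 0, 0, 0, 0.24, 8.5], [9.6, -6.9, 0, 0, 0, 0.36, 8.5], [12.8, -9.2, 0, 0, 0, 0.48, 8.5], [16, -11.5, 0, 0, 0, 0.6, 8.5]],
  ],
)

```text
clock: 0.57
eef_pos: [328.0, -450.7, 231.1]
tool_rot: [-3.141, 0.0, -0.271]
force: [0.4, -0.0, -0.2]
width: 85.5
```

```bash
cat > go.py <<'E'
import sys,numpy as np
from cell import read_state
from h import *
def shift(target,yaw=None):
    s=read_state();T=Ttool(s)
    d=T[:3,:3].T@(np.array(target)-T[:3,3])/10
    out=[d.round(2).tolist(),round(np.linalg.norm(d),2)]
    if yaw is not None:
        Rt=R.from_euler("xyz",[np.pi,0,yaw])
        out.append((R.from_matrix(T[:3,:3]).inv()*Rt).as_rotvec().round(3).tolist())
    print(s["clock"].__round__(2) if hasattr(s["clock"],"__round__") else s["clock"],s["eef_pos"].round(1),s["tool_rot"].round(3),s["force"].round(1),round(s["width"],1),"->",out)
if __name__=="__main__":
    a=[float(x) for x in sys.argv[1:]];shift(a[:3],a[3] if len(a)>3 else None)
E
python3 go.py 440 -290 230 -0.29
```

```text
0.57 [ 328.  -450.7  231.1] [-3.141  0.    -0.271] [ 0.4 -0.  -0.2] 85.5 -> [[6.5, -18.48, 0.12], np.float64(19.59), [-0.001, 0.0, 0.019]]
```

Request:
carry_out(
  series=[
    [[1.3, -3.7, 0, 0, 0, 0, 8.5], [2.6, -7.4, 0, 0, 0, 0, 8.5], [3.9, -11.1, 0, 0, 0, 0, 8.5], [5.2, -14.8, 0, 0, 0, 0, 8.5], [5.5, -18.5, 0, 0, 0, 0, 8.5]],
  ],
)

```text
clock: 0.98
eef_pos: [431.3, -286.5, 231.3]
tool_rot: [3.142, -0.002, -0.263]
force: [1.1, -0.8, -0.5]
width: 84.7
```

```bash
python3 - <<'E'
from cell import *
import cv2,pickle
from h import *
s=read_state();g=get_image("wrist");s2=read_state();print(s["eef_pos"],s2["eef_pos"],s["tool_rot"],s["qd"].round(3))
pickle.dump((s,g),open("w1.pkl","wb"));cv2.imwrite("pics/w1.png",g["img"])
T=Ttool(s)@g["T_tool_cam"]
cv2.imwrite("pics/w1o.png",ortho(g,T,370,520,-370,-210,10,4,True))
E
```

```text
[ 431.25935425 -286.47795062  231.28795281] [ 433.72762435 -276.94938307  230.76152864] [ 3.14151327e+00 -1.91200107e-03 -2.62909950e-01] [-0.838 -0.18  -0.018  0.336  0.04  -0.144 -0.838]
```

View pics/w1.png

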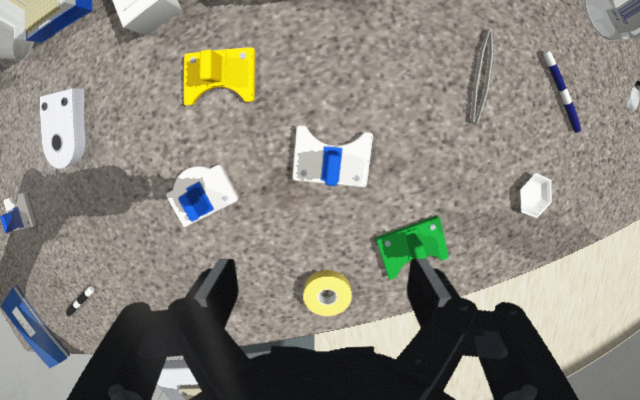

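View pics/w1o.png

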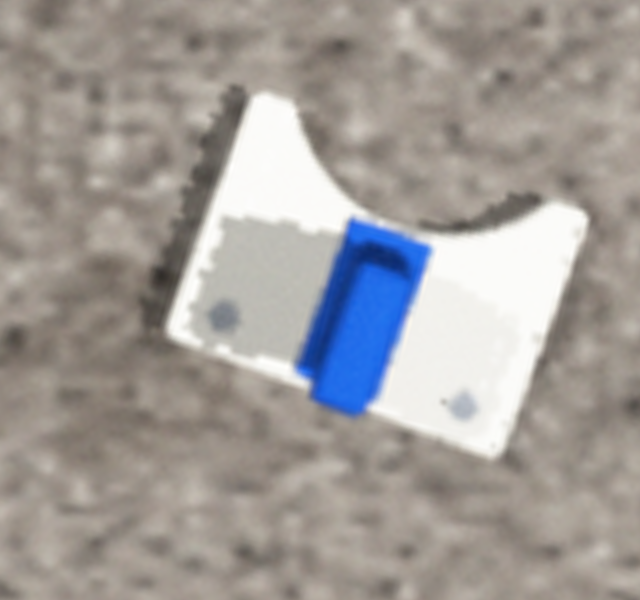

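Close crop confirms it: a white leaf with a wide hollow and a blue grip at wrist (333,160). The arm was still moving when I took that picture, so I measure again now it has settled. I'll use it as the second wrist view too.

```bash
python3 - <<'E'
from cell import *
import cv2,pickle
from h import *
for k in range(3):
  s=read_state();g=get_image("wrist")
s=read_state();g=get_image("wrist");print(s["eef_pos"],s["tool_rot"],s["qd"].round(3))
pickle.dump((s,g),open("w2.pkl","wb"));cv2.imwrite("pics/w2.png",g["img"])
T=Ttool(s)@g["T_tool_cam"]
P=cloud(g,T,True)
def pca(m,P):
    q=P[m];r=cv2.minAreaRect(q[:,:2].astype(np.float32));return q.mean(0).round(1),r
hsv=cv2.cvtColor(g["img"],cv2.COLOR_BGR2HSV)
near=(abs(P[...,0]-440)<70)&(abs(P[...,1]+290)<70)
blue=near&(hsv[...,0]>100)&(hsv[...,0]<130)&(hsv[...,1]>120)
print("bluetop",pca(blue&(P[...,2]>44),P)); print("zq",np.percentile(P[blue][:,2],[5,50,90,98]))
wht=near&(P[...,2]>5)&(P[...,2]<16)&(hsv[...,2]>130)&(hsv[...,1]<60)
print("plate",pca(wht,P), np.percentile(P[wht][:,2],[5,50,95]))
tab=near&(P[...,2]<4);print("tab",np.median(P[tab][:,2]))
cv2.imwrite("pics/w2o.png",ortho(g,T,370,520,-370,-210,10,4,True))
cv2.imwrite("pics/w2o52.png",ortho(g,T,370,520,-370,-210,52,4,True))
E
```

```text
[ 429.23465602 -287.011563    231.21255706] [-3.14149368e+00  3.88828968e-04 -2.61016317e-01] [ 0.046  0.003  0.038 -0.009  0.009 -0.001  0.001]
bluetop (array([ 447.1, -301.4,   74.6]), ((437.22454833984375, -293.6419372558594), (99.81620025634766, 90.6846694946289), 31.20085334777832))
zq [ 11.81450917  50.6166845   52.47263452 373.38844757]
plate (array([ 448.8, -302.7,    9.6]), ((451.3731689453125, -304.0777587890625), (91.13714599609375, 66.4344253540039), 69.18040466308594)) [ 8.26224765  9.60241446 11.04821104]
tab -0.42146561062628507
```

View pics/w2o.png

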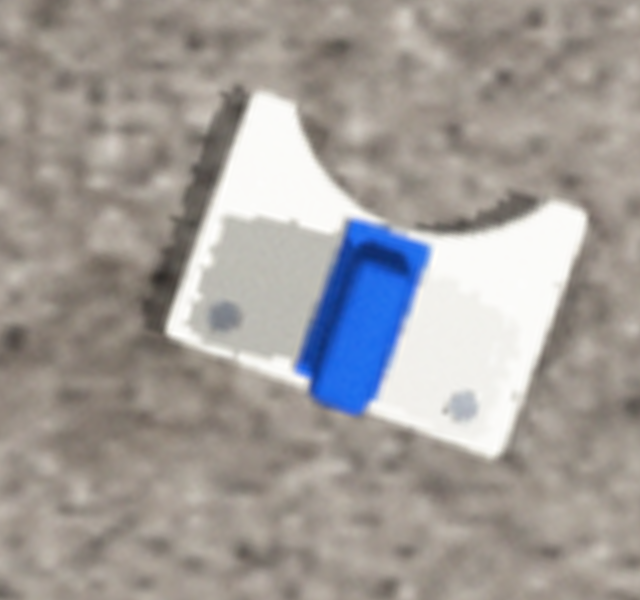

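View pics/w2o52.png

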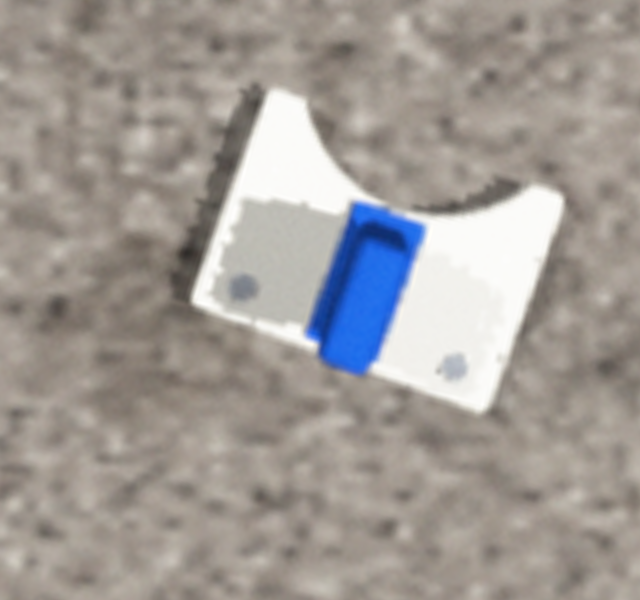

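The plate centre is (451.4,-304.1), its yaw about -0.355, and the z of the plate top is about 10. The z=52 ortho puts the grip top centre at (442.3,-301) and the plate puts it at (443,-301), so they agree. On to the grasp.

```bash
python3 go.py 443 -301 100 -0.355; python3 go.py 443 -301 15 -0.355
```

```text
1.23 [ 428.5 -288.5  231.3] [ 3.141  0.    -0.264] [-1.6 -0.9  0.2] 84.9 -> [[1.73, 0.82, 13.13], np.float64(13.27), [0.001, 0.0, 0.091]]
1.23 [ 428.5 -288.5  231.3] [ 3.141  0.    -0.264] [-1.6 -0.9  0.2] 84.9 -> [[1.73, 0.81, 21.63], np.float64(21.71), [0.001, 0.0, 0.091]]
```

Request:
carry_out(
  series=[
    [[0.9, 0.4, 3.8, 0, 0, 0.05, 8.5], [1.7, 0.8, 7.6, 0, 0, 0.09, 8.5], [1.7, 0.8, 11, 0, 0, 0.09, 8.5], [1.7, 0.8, 13, 0, 0, 0.09, 8.5], [1.7, 0.8, 13, 0, 0, 0.09, 8.5]],
  ],
)

```text
clock: 1.65
eef_pos: [439.3, -300.6, 97.3]
tool_rot: [-3.141, 0.008, -0.358]
force: [-0.4, 0.4, 1.2]
width: 85.1
```

```bash
python3 - <<'E'
from cell import *
import cv2,pickle
from h import *
s=read_state();g=get_image("wrist");print(s["eef_pos"],s["qd"].round(2))
s=read_state();g=get_image("wrist");print(s["eef_pos"],s["tool_rot"],s["qd"].round(3))
pickle.dump((s,g),open("w3.pkl","wb"));cv2.imwrite("pics/w3.png",g["img"])
T=Ttool(s)@g["T_tool_cam"]
P=cloud(g,T,True)
hsv=cv2.cvtColor(g["img"],cv2.COLOR_BGR2HSV)
near=(abs(P[...,0]-445)<70)&(abs(P[...,1]+300)<70)
wht=near&(P[...,2]>5)&(P[...,2]<14)&(hsv[...,2]>130)&(hsv[...,1]<60)
print(cv2.minAreaRect(P[wht][:,:2].astype(np.float32)))
top=near&(P[...,2]>46)&(P[...,2]<57)&(hsv[...,0]>100)&(hsv[...,0]<130)&(hsv[...,1]>120)
print(cv2.minAreaRect(P[top][:,:2].astype(np.float32)),np.median(P[top][:,2]))
E
python3 go.py 443 -301 15 -0.355
```

```text
[ 439.31543154 -300.60819017   97.25956444] [-0.01 -0.08  0.02 -0.04  0.01  0.07 -0.01]
[ 440.6932813  -301.31812901   99.53119154] [-3.14158679  0.00476572 -0.35733383] [-0.013 -0.061  0.012 -0.037  0.005  0.017 -0.005]
((451.8182067871094, -303.5797424316406), (90.62620544433594, 65.83380126953125), 69.51455688476562)
((443.699951171875, -300.7091369628906), (13.819802284240723, 33.14753341674805), 70.13114166259766) 51.266471962375334
1.75 [ 442.  -301.9  101.2] [ 3.141e+00  1.000e-03 -3.570e-01] [ 1.  -0.7  1.5] 85.0 -> [[0.07, -0.12, 8.62], np.float64(8.62), [0.001, 0.001, -0.002]]
```

View pics/w3.png

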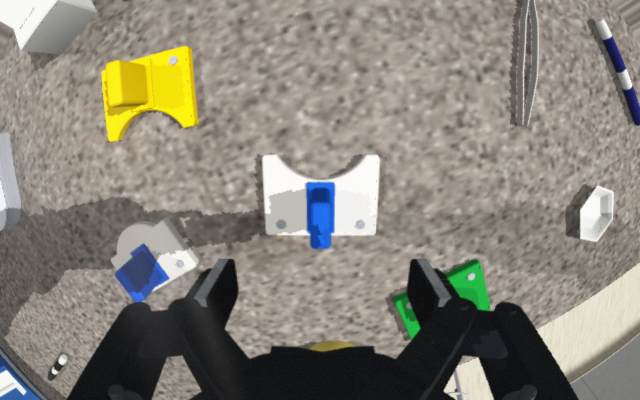

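Request:
carry_out(
  series=[
    [[0.1, -0.1, 3.5, 0, 0, 0, 8.5], [0.1, -0.1, 6.5, 0, 0, 0, 8.5], [0.1, -0.1, 8.5, 0, 0, 0, 8.5], [0.1, -0.1, 8.5, 0, 0, 0, 8.5], [0.1, -0.1, 8.5, 0, 0, 0, 8.5]],
  ],
)

```text
clock: 2.17
eef_pos: [444.7, -300.9, 17.4]
tool_rot: [3.141, -0.001, -0.355]
force: [0.3, 0.2, 0.9]
width: 84.8
```

Request:
carry_out(
  series=[
    [[0, 0, 0, 0, 0, 0, 5], [0, 0, 0, 0, 0, 0, 2], [0, 0, 0, 0, 0, 0, 0.5], [0, 0, 0, 0, 0, 0, 0.5], [0, 0, 0, 0, 0, 0, 0.5]],
  ],
)

```text
clock: 2.58
eef_pos: [444.9, -300.0, 17.2]
tool_rot: [3.141, -0.001, -0.354]
force: [-0.4, 0.9, 0.1]
width: 25.2
```

Request:
carry_out(
  series=[
    [[0, 0, 0, 0, 0, 0, 0.5], [0, 0, 0, 0, 0, 0, 0.5], [0, 0, 0, 0, 0, 0, 0.5], [0, 0, 0, 0, 0, 0, 0.5], [0, 0, 0, 0, 0, 0, 0.5]],
  ],
)

```text
clock: 3.0
eef_pos: [444.8, -300.0, 17.0]
tool_rot: [3.141, -0.001, -0.354]
force: [-0.4, -0.2, 5.3]
width: 13.1
```

```bash
python3 - <<'E'
from cell import *
import cv2
g=get_image("wrist");cv2.imwrite("pics/w4.png",g["img"])
E
python3 go.py 443 -301 15 -0.355
```

```text
3.05 [ 444.8 -300.1   17. ] [ 3.141e+00 -1.000e-03 -3.540e-01] [ 0.5 -0.5  5.1] 13.1 -> [[-0.14, 0.15, 0.2], np.float64(0.28), [0.0, -0.001, 0.001]]
```

View pics/w4.png

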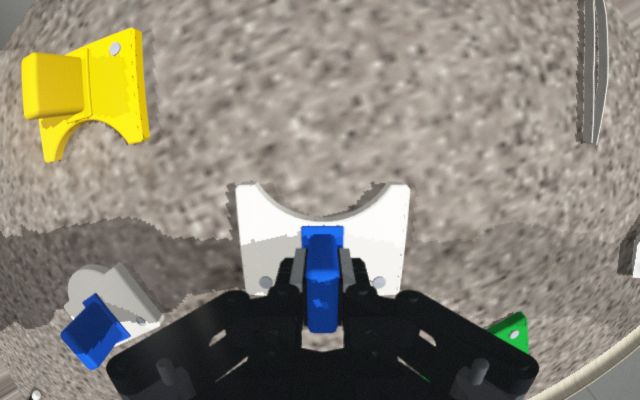

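Gripped, 13.1 mm wide at the blue grip, with nothing else near. I now estimate the block from the overview images.

```bash
cat > blk.py <<'E'
import numpy as np,cv2
from h import *
from scipy.optimize import least_squares
def d_stadium(p,xy):  # signed distance to block outline (half round radius 40 at -x, square end at +75)
    c,s=np.cos(p[2]),np.sin(p[2]);q=(xy-p[:2])@np.array([[c,-s],[s,c]])
    x,y=q.T
    dr=np.hypot(x,y)-40
    db=np.maximum(np.abs(y)-40,x-75)
    return np.where(x<0,dr,db)
def fit(xy,p0):
    hull=cv2.convexHull(xy.astype(np.float32))
    # dense boundary: angular extreme of point set
    h=hull[:,0]; L=[]
    for a,b in zip(h,np.roll(h,-1,0)):
        n=max(1,int(np.linalg.norm(b-a)));L+=[a+(b-a)*t/n for t in range(n)]
    L=np.array(L)
    r=least_squares(lambda p:d_stadium(p,L)-p[3],list(p0)+[0.],loss="soft_l1",f_scale=1.)
    return r.x,np.sqrt(np.mean((d_stadium(r.x,L)-r.x[3])**2))
E
python3 - <<'E'
import pickle
from blk import *
s,d=pickle.load(open("d0.pkl","rb"))
def run(g,T,f,n):
    P=cloud(g,T,f);m=(abs(P[...,0]-610)<110)&(abs(P[...,1]-65)<90)&(P[...,2]>23)&(P[...,2]<33)
    nn,l,st,c=cv2.connectedComponentsWithStats(m.astype(np.uint8));k=1+st[1:,4].argmax()
    q=P[l==k];print(n,len(q),np.median(q[:,2]).round(1),*[x.round(3) if hasattr(x,'round') else x for x in fit(q[:,:2],(600,70,-0.25))])
run(d["scene"],None,False,"scene");run(d["side"],None,False,"side")
s,g=pickle.load(open("w2.pkl","rb"));run(g,Ttool(s)@g["T_tool_cam"],True,"w2")
E
```

```text
scene 645 25.3 [ 5.9709e+02  7.9845e+01 -2.9600e-01 -5.4300e-01] 0.762
side 452 26.3 [ 5.95007e+02  7.63220e+01 -3.03000e-01 -4.90000e-01] 0.955
w2 2355 27.4 [ 5.9722e+02  7.5174e+01 -2.7300e-01  4.9100e-01] 0.865
```

Request:
carry_out(
  series=[
    [[0, 0, -1, 0, 0, 0, 0.5], [0, 0, -3, 0, 0, 0, 0.5], [0, 0, -6, 0, 0, 0, 0.5], [0, 0, -9, 0, 0, 0, 0.5], [0, 0, -10, 0, 0, 0, 0.5]],
  ],
)

```text
clock: 3.47
eef_pos: [445.8, -300.9, 120.2]
tool_rot: [3.14, -0.005, -0.354]
force: [0.2, -0.3, -0.7]
width: 13.2
```

```bash
python3 go.py 495 107 110 -0.285
```

```text
3.47 [ 445.8 -300.9  120.2] [ 3.14  -0.005 -0.354] [ 0.2 -0.3 -0.7] 13.2 -> [[-9.55, -39.96, 0.92], np.float64(41.09), [0.001, -0.005, -0.069]]
```

Request:
carry_out(
  series=[
    [[-0.5, -2.5, 0, 0, 0, -0.01, 0.5], [-1.4, -6.2, 0, 0, 0, -0.03, 0.5], [-2.3, -9.9, 0, 0, 0, -0.05, 0.5], [-3.2, -13.6, 0, 0, 0, -0.07, 0.5], [-4.1, -17.3, 0, 0, 0, -0.07, 0.5]],
  ],
)

```text
clock: 3.88
eef_pos: [465.4, -121.5, 116.3]
tool_rot: [-3.141, 0.001, -0.284]
force: [1.1, -0.1, -1.5]
width: 13.5
```

```bash
python3 go.py 495 107 110 -0.285
```

```text
3.88 [ 465.4 -121.5  116.3] [-3.141e+00  1.000e-03 -2.840e-01] [ 1.1 -0.1 -1.5] 13.5 -> [[-3.57, -22.77, 0.63], np.float64(23.05), [-0.0, 0.001, 0.001]]
```

Request:
carry_out(
  series=[
    [[-0.6, -4, 0, 0, 0, 0, 0.5], [-1.2, -8, 0, 0, 0, 0, 0.5], [-1.8, -12, 0, 0, 0, 0, 0.5], [-2.4, -16, 0, 0, 0, 0, 0.5], [-3.0, -20, 0, 0, 0, 0, 0.5]],
  ],
)

```text
clock: 4.3
eef_pos: [492.6, 79.1, 116.2]
tool_rot: [3.141, 0.001, -0.284]
force: [1.1, -0.2, -1.4]
width: 13.2
```

Request:
carry_out(
  series=[
    [[-0.5, -1.5, 0, 0, 0, 0, 0.5], [-0.5, -1.5, 0, 0, 0, 0, 0.5], [-0.5, -1.5, 0, 0, 0, 0, 0.5], [-0.5, -1.5, 0, 0, 0, 0, 0.5]],
  ],
)

```text
clock: 4.63
eef_pos: [492.2, 91.7, 116.2]
tool_rot: [3.14, 0.0, -0.285]
force: [0.7, -0.6, -0.9]
width: 13.3
```

```bash
python3 go.py 495 107 110 -0.285;python3 - <<'E'
from cell import *
import pickle
from blk import *
g=get_image("wrist");s=read_state();g=get_image("wrist");print(s["eef_pos"],s["tool_rot"],abs(s["qd"]).max().round(3))
pickle.dump((s,g),open("w5.pkl","wb"));cv2.imwrite("pics/w5.png",g["img"])
T=Ttool(s)@g["T_tool_cam"]
P=cloud(g,T,True);m=(abs(P[...,0]-610)<110)&(abs(P[...,1]-65)<90)&(P[...,2]>23)&(P[...,2]<33)
nn,l,st,c=cv2.connectedComponentsWithStats(m.astype(np.uint8));k=1+st[1:,4].argmax()
q=P[l==k];p,e=fit(q[:,:2],(600,70,-0.25));print(len(q),np.median(q[:,2]),p.round(3),e)
cv2.imwrite("pics/w5o.png",ortho(g,T,520,700,-20,160,28,3.3,True))
E
```

```text
4.63 [492.2  91.7 116.2] [ 3.14   0.    -0.285] [ 0.7 -0.6 -0.9] 13.3 -> [[-0.16, -1.55, 0.62], np.float64(1.68), [0.001, 0.0, -0.0]]
[492.33682371  91.12106052 116.25243807] [ 3.14037473e+00  2.17212977e-04 -2.86522192e-01] 0.011
12373 27.664355155219795 [ 5.87896e+02  7.92450e+01 -2.73000e-01 -2.74700e+00] 3.5554040444480504
```

View pics/w5.png

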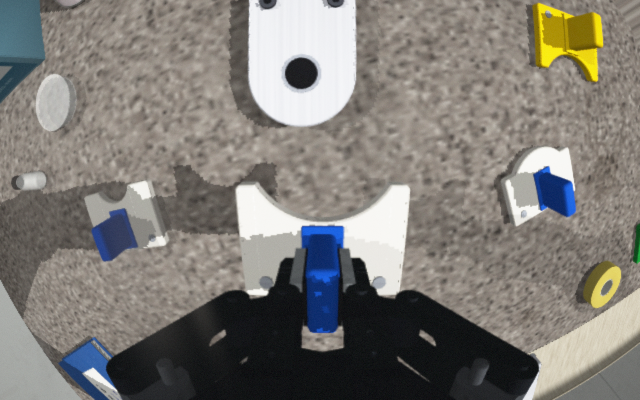

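View pics/w5o.png

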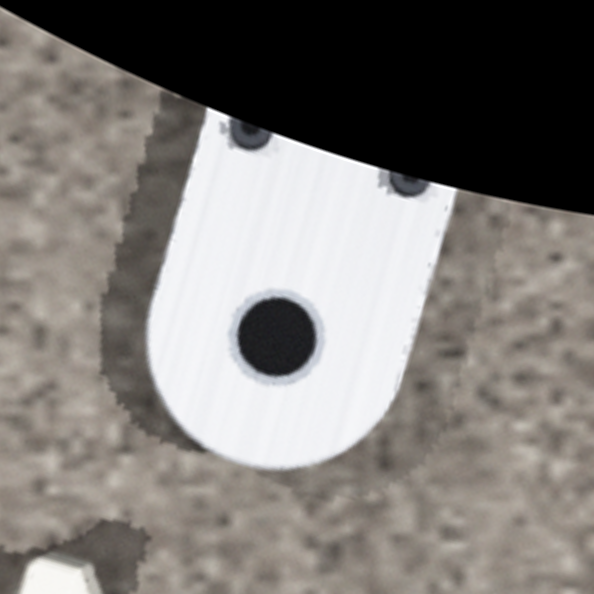

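The end of the block is cut off in this view, so I fit only the rounded end and sides.

```bash
python3 - <<'E'
import pickle
from blk import *
s,g=pickle.load(open("w5.pkl","rb"))
T=Ttool(s)@g["T_tool_cam"]
# image-based: sub-pixel white mask in ortho plane z=28, 4 px/mm
sc=4;o=ortho(g,T,520,700,-20,160,27.7,sc,True);hsv=cv2.cvtColor(o,cv2.COLOR_BGR2HSV)
m=((hsv[...,2]>185)&(hsv[...,1]<40)).astype(np.uint8);m=cv2.morphologyEx(m,cv2.MORPH_CLOSE,np.ones((5,5)))
cs,_=cv2.findContours(m,cv2.RETR_EXTERNAL,cv2.CHAIN_APPROX_NONE);c=max(cs,key=cv2.contourArea)[:,0]
W=np.stack([700-c[:,1]/sc,160-c[:,0]/sc],1)
p=np.array([597,76,-.28,0])
for k in range(4):
    cc,ss=np.cos(p[2]),np.sin(p[2]);q=(W-p[:2])@np.array([[cc,-ss],[ss,cc]])
    L=W[(q[:,0]<38)&(abs(d_stadium(p,W)-p[3])<6)]
    r=least_squares(lambda x:d_stadium(x,L)-x[3],p,loss="soft_l1",f_scale=.5);p=r.x
    print(len(L),p.round(3),np.sqrt(np.mean(r.fun**2)))
# lleaf in hand
P=cloud(g,T,True);hsv=cv2.cvtColor(g["img"],cv2.COLOR_BGR2HSV)
t=Ttool(s)[:3,3];u=np.array([np.cos(s["tool_rot"][2]),np.sin(s["tool_rot"][2])])
d=P[...,:2]-t[:2];lx=d@u;ly=d@np.array([-u[1],u[0]])
w=(abs(ly)<60)&(lx>-10)&(lx<60)&(P[...,2]>95)&(P[...,2]<125)&(hsv[...,2]>150)&(hsv[...,1]<60)
print("leaf z",np.percentile(P[w][:,2],[5,50,95]),"ly",ly[w].min(),ly[w].max(),"lx max",np.percentile(lx[w],99.9))
a=w&(ly>30)&(lx>25);b=w&(ly<-30)&(lx>25)
print("front tips",lx[a].max(),lx[b].max()," left edge slope:")
for sg in (1,-1):
    ex=[(x,(sg*ly[w&(abs(lx-x)<1.5)]).max()) for x in range(5,40,3)]
    print(sg,np.polyfit(*zip(*ex),1).round(3))
E
```

```text
734 [ 5.97727e+02  7.58760e+01 -2.81000e-01 -5.08000e-01] 0.1193583816727002
739 [ 5.97727e+02  7.58760e+01 -2.81000e-01 -5.07000e-01] 0.11905575408085795
739 [ 5.97727e+02  7.58760e+01 -2.81000e-01 -5.07000e-01] 0.11905575408103676
739 [ 5.97727e+02  7.58760e+01 -2.81000e-01 -5.07000e-01] 0.11905575408103676
leaf z [107.43656138 108.81602454 109.85381224] ly -45.19582716531839 45.43437379199575 lx max 40.80375791866365
front tips 40.804896253176075 41.113092331045756  left edge slope:
1 [-0.    44.784]
-1 [1.0000e-03 4.4921e+01]
```

Block curve centre is (597.7, 75.9), yaw -0.281. The leaf sits straight in the hand with its grip about 1 mm behind the TCP, so the seated TCP is about (539, 92.8). I go to 30 mm short of that and lower.

```bash
python3 go.py 510.3 101.1 40 -0.281; python3 go.py 510.3 101.1 17.5 -0.281
```

```text
4.73 [492.5  91.  116.3] [ 3.141  0.    -0.287] [ 1.1  0.2 -0.6] 12.9 -> [[1.42, -1.48, 7.63], np.float64(7.9), [0.001, 0.0, -0.006]]
4.73 [492.5  91.  116.3] [ 3.141  0.    -0.287] [ 1.1  0.2 -0.6] 12.9 -> [[1.42, -1.48, 9.88], np.float64(10.09), [0.001, 0.0, -0.006]]
```

Request:
carry_out(
  series=[
    [[1.4, -1.5, 1, 0, 0, -0.006, 0.5], [1.4, -1.5, 4, 0, 0, -0.006, 0.5], [1.4, -1.5, 6.5, 0, 0, -0.006, 0.5], [1.4, -1.5, 8, 0, 0, -0.006, 0.5], [1.4, -1.5, 8.5, 0, 0, -0.006, 0.5]],
  ],
)

```text
clock: 5.15
eef_pos: [508.8, 101.4, 29.1]
tool_rot: [3.139, 0.004, -0.281]
force: [-0.7, -0.1, -0.8]
width: 13.2
```

Request:
carry_out(
  series=[
    [[0, 0, 0, 0, 0, 0, 0.5], [0, 0, 0, 0, 0, 0, 0.5]],
  ],
)

```text
clock: 5.32
eef_pos: [510.7, 102.4, 31.8]
tool_rot: [3.141, -0.001, -0.28]
force: [0.0, 0.1, -0.9]
width: 13.4
```

```bash
python3 go.py 510.3 101.1 17 -0.281; python3 - <<'E'
from cell import *
import pickle
from blk import *
s=read_state();g=get_image("wrist");pickle.dump((s,g),open("w6.pkl","wb"));cv2.imwrite("pics/w6.png",g["img"])
E
```

```text
5.32 [510.7 102.4  31.8] [ 3.141e+00 -1.000e-03 -2.800e-01] [ 0.   0.1 -0.9] 13.4 -> [[-0.01, 0.13, 1.48], np.float64(1.48), [0.0, -0.001, 0.001]]
```

View pics/w6.png

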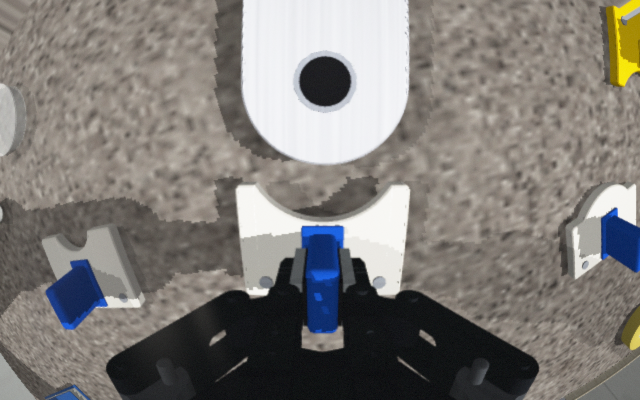

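The leaf is in line with the block: block axis at column 325, leaf centre at column 323, gap ahead. I check the block fit from this view.

```bash
cat > rel.py <<'E'
import pickle,sys
from blk import *
def rel(s,g,z=27.7):
    T=Ttool(s)@g["T_tool_cam"];sc=4
    o=ortho(g,T,520,700,-20,160,z,sc,True);hsv=cv2.cvtColor(o,cv2.COLOR_BGR2HSV)
    m=((hsv[...,2]>185)&(hsv[...,1]<40)).astype(np.uint8);m=cv2.morphologyEx(m,cv2.MORPH_CLOSE,np.ones((5,5)))
    cs,_=cv2.findContours(m,cv2.RETR_EXTERNAL,cv2.CHAIN_APPROX_NONE);c=max(cs,key=cv2.contourArea)[:,0]
    W=np.stack([700-c[:,1]/sc,160-c[:,0]/sc],1);p=np.array([597.7,76,-.28,0])
    for k in range(4):
        cc,ss=np.cos(p[2]),np.sin(p[2]);q=(W-p[:2])@np.array([[cc,-ss],[ss,cc]])
        L=W[(q[:,0]<25)&(abs(d_stadium(p,W)-p[3])<4)]
        r=least_squares(lambda x:d_stadium(x,L)-x[3],p,loss="soft_l1",f_scale=.5);p=r.x
    t=s["eef_pos"][:2];y=s["tool_rot"][2];d=p[:2]-t;u=np.array([np.cos(y),np.sin(y)])
    print(len(L),"block",p.round(3),"rms",np.sqrt(np.mean(r.fun**2)).round(2),"ahead",(d@u).round(2),"left",(d@[-u[1],u[0]]).round(2),"dyaw",(p[2]-y).round(4))
if __name__=="__main__": rel(*pickle.load(open(sys.argv[1],"rb")))
E
python3 rel.py w5.pkl; python3 rel.py w6.pkl
```

```text
640 block [ 5.97735e+02  7.58770e+01 -2.83000e-01 -5.02000e-01] rms 0.11 ahead 105.41 left 15.16 dyaw 0.0038
641 block [ 5.97782e+02  7.60200e+01 -2.84000e-01 -6.68000e-01] rms 0.11 ahead 90.94 left -1.27 dyaw -0.0044
```

Request:
carry_out(
  series=[
    [[0, 0.13, 0.7, 0, 0, 0.003, 0.5], [0, 0.13, 1.2, 0, 0, 0.003, 0.5], [0, 0.13, 1.45, 0, 0, 0.003, 0.5], [0, 0.13, 1.45, 0, 0, 0.003, 0.5], [0, 0.13, 1.45, 0, 0, 0.003, 0.5]],
  ],
)

```text
clock: 5.78
eef_pos: [510.0, 102.1, 17.0]
tool_rot: [-3.141, -0.0, -0.281]
force: [-0.4, -0.7, 0.9]
width: 13.2
```

```bash
python3 - <<'E'
from cell import *
import pickle
from blk import *
from rel import rel
s=read_state();g=get_image("wrist");rel(s,g);cv2.imwrite("pics/w7.png",g["img"])
print(s["eef_pos"],s["force"],s["tool_rot"])
E
```

```text
643 block [ 5.9776e+02  7.6027e+01 -2.8200e-01 -6.9900e-01] rms 0.1 ahead 91.53 left -0.72 dyaw -0.0006
[510.02446104 102.11978044  16.96577041] [-0.35514414 -0.67251344  0.8759067 ] [-3.14145440e+00 -2.52960503e-04 -2.81233452e-01]
```

The leaf is down on the worktop. Now I push along the block, slowly at the end.

Request:
carry_out(
  series=[
    [[0.5, 0.07, 0, 0, 0, 0, 0.5], [1.2, 0.07, 0, 0, 0, 0, 0.5], [1.8, 0.07, 0, 0, 0, 0, 0.5], [2.3, 0.07, 0, 0, 0, 0, 0.5], [2.6, 0.07, 0, 0, 0, 0, 0.5]],
  ],
)

```text
clock: 6.25
eef_pos: [535.6, 94.2, 17.0]
tool_rot: [-3.141, -0.001, -0.281]
force: [-4.0, 1.4, 6.4]
width: 13.2
```

Request:
carry_out(
  series=[
    [[0.1, 0, 0, 0, 0, 0, 0.5], [0.2, 0, 0, 0, 0, 0, 0.5], [0.2, 0, 0, 0, 0, 0, 0.5]],
  ],
)

```text
clock: 6.5
eef_pos: [535.8, 94.1, 17.0]
tool_rot: [-3.141, 0.002, -0.281]
force: [-2.8, 1.1, 6.1]
width: 13.1
```

```bash
python3 go.py 539 92.8 17 -0.282; python3 - <<'E'
from cell import *
from blk import *
from rel import rel
s=read_state();g=get_image("wrist");rel(s,g);cv2.imwrite("pics/w8.png",g["img"][0:260,160:480].repeat(2,0).repeat(2,1))
E
```

```text
6.5 [535.8  94.1  17. ] [-3.141e+00  2.000e-03 -2.810e-01] [-2.8  1.1  6.1] 13.1 -> [[0.34, 0.03, -0.0], np.float64(0.34), [-0.0, 0.002, 0.001]]
584 block [ 5.97533e+02  7.61250e+01 -2.87000e-01 -6.85000e-01] rms 1.07 ahead 64.27 left -0.13 dyaw -0.0054
```

View pics/w8.png

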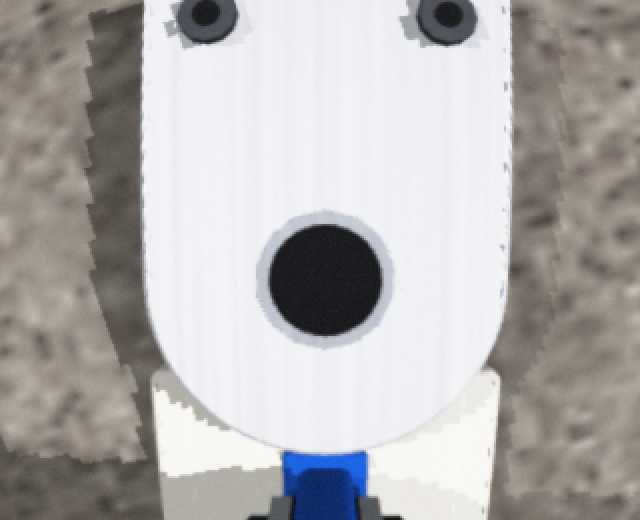

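Request:
carry_out(
  series=[
    [[0.1, 0, 0, 0, 0, 0, 0.5], [0.2, 0, 0, 0, 0, 0, 0.5], [0.2, 0, 0, 0, 0, 0, 0.5]],
  ],
)

```text
clock: 6.8
eef_pos: [535.9, 94.0, 17.1]
tool_rot: [3.141, 0.005, -0.281]
force: [-5.8, 2.2, 10.2]
width: 13.5
```

Request:
carry_out(
  series=[
    [[0.1, 0, 0, 0, 0, 0, 0.5], [0.2, 0, 0, 0, 0, 0, 0.5], [0.2, 0, 0, 0, 0, 0, 0.5]],
  ],
)

```text
clock: 7.05
eef_pos: [536.0, 94.0, 17.2]
tool_rot: [3.141, 0.009, -0.28]
force: [-9.7, 3.2, 15.8]
width: 13.4
```

```bash
python3 - <<'E'
from cell import *
import pickle
from blk import *
d={n:get_image(n) for n in ("scene","side")};s=read_state();pickle.dump((s,d),open("d9.pkl","wb"))
a=[cv2.resize(d[n]["img"][v-40:v+40,u-40:u+40],None,fx=4.9,fy=4.9,interpolation=cv2.INTER_CUBIC) for n,u,v in (("scene",262,218),("side",262,212))]
cv2.imwrite("pics/s9.png",np.hstack(a));print(s["force"],s["torque"])
E
```

```text
[-9.57501287  2.68213121 15.52222394] [ 0.54623391  1.88738146 -0.1342769 ]
```

View pics/s9.png

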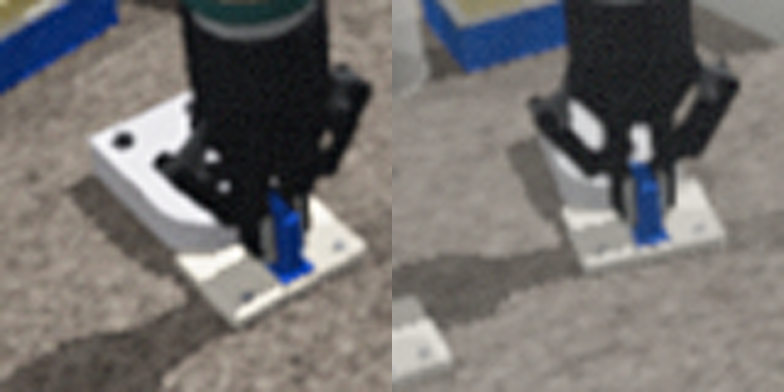

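Force rises to about 10 N at "ahead 64", but I expected seating at about 61. It could be jammed by down-force and friction rather than borne on the block. I take out the down-force and see whether it creeps on.

Request:
carry_out(
  series=[
    [[0, 0, -0.2, 0, 0, 0, 0.5], [0, 0, -0.4, 0, 0, 0, 0.5], [0, 0, -0.4, 0, 0, 0, 0.5]],
  ],
)

```text
clock: 7.4
eef_pos: [539.8, 92.8, 20.7]
tool_rot: [3.141, 0.001, -0.281]
force: [-3.2, 1.5, 1.4]
width: 13.5
```

```bash
python3 go.py 539 92.8 17 -0.282
```

```text
7.4 [539.8  92.8  20.7] [ 3.141e+00  1.000e-03 -2.810e-01] [-3.2  1.5  1.4] 13.5 -> [[-0.08, 0.03, 0.37], np.float64(0.38), [0.0, 0.001, 0.001]]
```

It was friction. Now it has gone on to (539.8, 92.8), which is the predicted seat, with a light 3.5 N, but lifted about 3 mm. I lower it back with the push eased off.

Request:
carry_out(
  series=[
    [[-0.2, 0, 0, 0, 0, 0, 0.5], [-0.2, 0, 0.2, 0, 0, 0, 0.5], [-0.2, 0, 0.32, 0, 0, 0, 0.5], [-0.2, 0, 0.32, 0, 0, 0, 0.5]],
  ],
)

```text
clock: 7.73
eef_pos: [538.9, 92.8, 17.3]
tool_rot: [3.141, -0.001, -0.282]
force: [-0.1, 0.4, -0.1]
width: 13.9
```

```bash
python3 go.py 539 92.8 17 -0.282; python3 - <<'E'
from cell import *
import pickle
from blk import *
s=read_state();g=get_image("wrist");cv2.imwrite("pics/w10.png",g["img"][0:260,160:480].repeat(2,0).repeat(2,1))
print(s["force"])
E
```

```text
7.73 [538.9  92.8  17.3] [ 3.141e+00 -1.000e-03 -2.820e-01] [-0.1  0.4 -0.1] 13.9 -> [[0.01, -0.0, 0.03], np.float64(0.03), [0.0, -0.001, 0.0]]
[-0.06280019  0.44777106 -0.0917587 ]
```

View pics/w10.png

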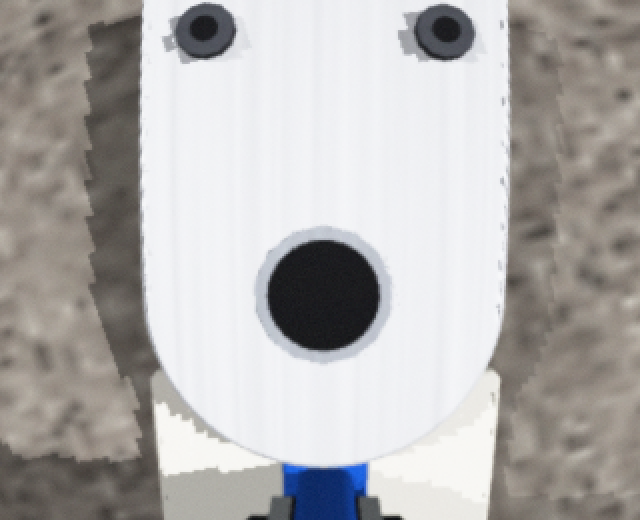

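Fz is about 0 and the leaf just touches the worktop. Block centred on the leaf (column 324 against 325). Now a gentle final push.

Request:
carry_out(
  series=[
    [[0.1, 0, 0, 0, 0, 0, 0.5], [0.2, 0, 0, 0, 0, 0, 0.5], [0.2, 0, 0, 0, 0, 0, 0.5], [0.2, 0, 0, 0, 0, 0, 0.5]],
  ],
)

```text
clock: 8.12
eef_pos: [539.8, 92.8, 17.5]
tool_rot: [3.141, 0.001, -0.281]
force: [-2.6, 1.2, -1.0]
width: 13.3
```

Request:
carry_out(
  series=[
    [[0.1, 0, -0.04, 0, 0, 0, 0.5], [0.2, 0, -0.04, 0, 0, 0, 0.5], [0.2, 0, -0.04, 0, 0, 0, 0.5], [0.2, 0, -0.04, 0, 0, 0, 0.5]],
  ],
)

```text
clock: 8.45
eef_pos: [539.9, 92.8, 17.6]
tool_rot: [3.141, 0.005, -0.28]
force: [-5.2, 1.7, 0.0]
width: 13.3
```

The leaf now bears on the block: 5.5 N forward with no down-force, stopped at 539.9. I ease to a light push, settle it down and open.

Request:
carry_out(
  series=[
    [[-0.1, 0, 0.03, 0, 0, 0, 0.5], [-0.2, 0, 0.06, 0, 0, 0, 0.5], [-0.2, 0, 0.06, 0, 0, 0, 0.5]],
  ],
)

```text
clock: 8.7
eef_pos: [539.8, 92.8, 17.4]
tool_rot: [3.142, 0.001, -0.281]
force: [-5.0, 2.3, 0.1]
width: 13.7
```

Request:
carry_out(
  series=[
    [[0, 0, 0, 0, 0, 0, 2], [0, 0, 0, 0, 0, 0, 2.5], [0, 0, 0, 0, 0, 0, 3], [0, 0, 0, 0, 0, 0, 3.5], [0, 0, 0, 0, 0, 0, 3.5]],
  ],
)

```text
clock: 9.12
eef_pos: [541.3, 92.2, 17.6]
tool_rot: [-3.141, -0.002, -0.282]
force: [0.4, 0.2, -0.1]
width: 35.3
```

```bash
python3 - <<'E'
from cell import *
import pickle
from blk import *
s=read_state();g=get_image("wrist");cv2.imwrite("pics/w11.png",g["img"][60:360,160:480].repeat(2,0).repeat(2,1))
print(s["eef_pos"],s["force"],s["width"])
E
```

```text
[541.29894717  92.22491528  17.62573375] [ 0.39455582  0.17339718 -0.05914821] 35.28737756827739
```

View pics/w11.png

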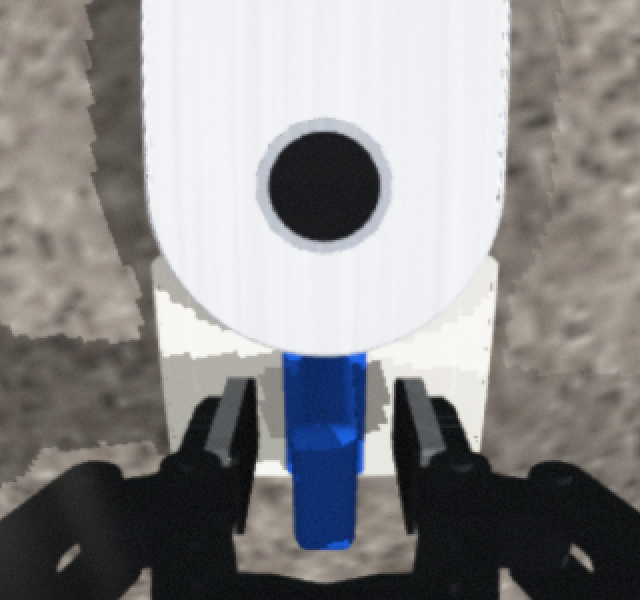

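Fingers are clear on both sides of the grip. I raise and move back so that the camera looks at the seam from the leaf side.

Request:
carry_out(
  series=[
    [[0, 0, -1.5, 0, 0, 0, 3.5], [0, 0, -4.5, 0, 0, 0, 3.5], [0, 0, -8, 0, 0, 0, 3.5], [-3, 0, -9, 0, 0, 0, 3.5], [-6.5, 0, -9, 0, 0, 0, 3.5]],
  ],
)

```text
clock: 9.58
eef_pos: [482.5, 110.3, 110.4]
tool_rot: [-3.137, -0.01, -0.284]
force: [-0.9, 1.7, -0.7]
width: 35.1
```

Request:
carry_out(
  series=[
    [[-3, 0, 0, 0, 0, 0, 3.5], [-5, 0, 0, 0, 0, 0, 3.5], [-5, 0, 0, 0, 0, 0, 3.5], [-5, 0, 0, 0, 0, 0, 3.5]],
  ],
)

```text
clock: 9.92
eef_pos: [429.6, 125.0, 107.7]
tool_rot: [-3.141, -0.0, -0.28]
force: [0.1, -0.4, 0.8]
width: 34.6
```

```bash
python3 - <<'E'
from cell import *
import pickle
from blk import *
get_image("wrist");s=read_state();g=get_image("wrist");pickle.dump((s,g),open("w12.pkl","wb"))
print(s["eef_pos"],s["tool_rot"],s["force"],s["width"],s["clock"])
T=Ttool(s)@g["T_tool_cam"];c=proj([[560,87,8]],g,T,True)[0];print(c)
u,v=c.astype(int);v0=max(0,v-90);cv2.imwrite("pics/w12.png",cv2.resize(g["img"][v0:v0+200,u-130:u+130],None,fx=3,fy=3,interpolation=cv2.INTER_CUBIC))
P=cloud(g,T,True);hsv=cv2.cvtColor(g["img"],cv2.COLOR_BGR2HSV)
w=(abs(P[...,0]-545)<70)&(abs(P[...,1]-92)<70)&(P[...,2]>6)&(P[...,2]<14)&(hsv[...,2]>100)&(hsv[...,1]<70)
nn,l,st,cc=cv2.connectedComponentsWithStats(w.astype(np.uint8));k=1+st[1:,4].argmax()
q=P[l==k];r=cv2.minAreaRect(q[:,:2].astype(np.float32));print("plate",r,np.percentile(q[:,2],[5,50,95]))
a=np.deg2rad(r[2]-90) if r[1][0]>r[1][1] else np.deg2rad(r[2]);print("yaw",a,a-np.pi/2)
b=(abs(P[...,0]-640)<90)&(abs(P[...,1]-65)<80)&(P[...,2]>24)&(P[...,2]<32);print("block top",np.median(P[b][:,2]))
E
```

```text
[431.00597835 124.69510595 107.73606542] [-3.14080792e+00 -1.80018968e-03 -2.80796007e-01] [ 0.67840552 -0.16075203  0.52001047] 34.65383957560799 9.9667
[323.10234752  39.00376525]
plate ((546.7446899414062, 91.18480682373047), (90.71405029296875, 65.62548065185547), 73.92203521728516) [ 8.39758923  9.61969054 11.04904128]
yaw -0.2806134224780687 -1.8514097492729653
block top 27.563786186687437
```

View pics/w12.png

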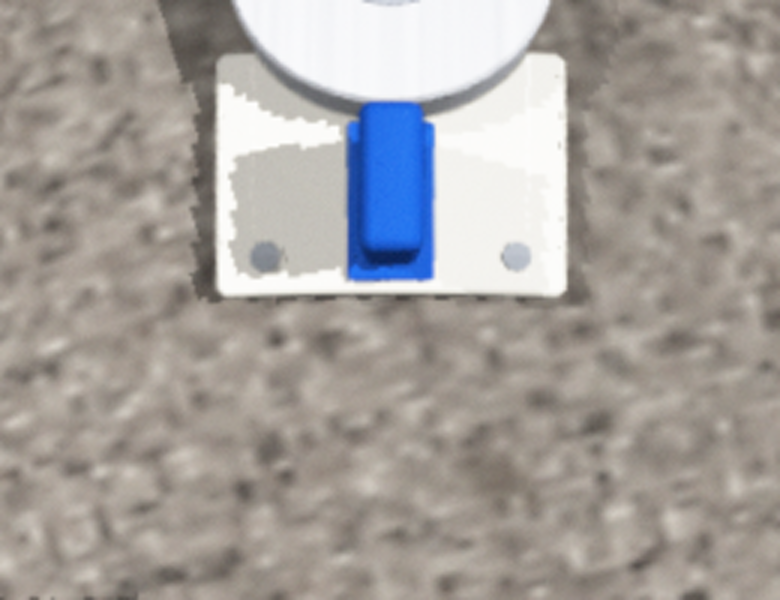

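No gap anywhere along the seam. The arc centre works out to (597.6,76.5) against the block at (597.7,75.9), and yaw -0.281 against -0.282. Last, a check that the other two leaves haven't moved, then hand in.

```bash
python3 - <<'E'
from cell import *
import pickle
from blk import *
_,d=pickle.load(open("d0.pkl","rb"));a=d["scene"]["img"];b=get_image("scene")["img"]
for n,(u,v) in dict(small=(230,278),round=(346,198)).items():
    t=a[v-18:v+18,u-24:u+24];r=cv2.matchTemplate(b[v-24:v+24,u-30:u+30],t,cv2.TM_CCOEFF_NORMED);print(n,cv2.minMaxLoc(r)[1::2])
s=read_state();print(s["clock"],abs(s["qd"]).max(),s["width"])
finish_job()
E
```

```text
small (0.9313672780990601, (6, 6))
round (0.9251782298088074, (6, 6))
10.0667 0.005160283752730817 35.28993604376526
the job is handed in; nothing more can be done
```

The white wide-hollow leaf is seated against the block's rounded end, flat on the worktop. I let go of it and handed the job in at about 10.1 s. No verdict was reported.

- **What I did:** I gripped the leaf, carried it over and set it down about 30 mm short of the seat. Then I pushed it straight along the block until it bore on it at about 5 N with no down-force, and backed the gripper away.
- **What went wrong on the way:** the first push jammed about 4 mm short, with the leaf pressed down onto the worktop. The push read up to 10 N forward and 16 N downward. I lifted the leaf about 3 mm to free it, lowered it again and pushed once more.
- **Last checks:**

| | Seated leaf | Block |
|---|---|---|
| Arc / curve centre (mm) | (597.6, 76.5) | (597.7, 75.9) |
| Yaw (rad) | -0.281 | -0.282 |

- **Seam and flatness:** the last wrist picture shows no gap along the seam, and the plate top reads about 9.6 mm high.
- **Other leaves:** the small-hollow and bulging leaves match their first picture with no shift.
- **Not resolved:** the calibration is only good to about 2 mm, so the force stop is the better evidence of contact.

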